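Clamp the printing block in the carving jig

ROBOT

A 6-joint arm with a two-finger parallel gripper is mounted at the origin on the work surface. World frame = base frame: x ahead of the robot, y to its left, z up, the work surface at z = 0. Lengths are in m, angles in degrees, forces in N, time in s.
With the tool pointing down it reaches from about 0.325 to 0.85 m from the base axis. Payload 15.5 kg.
Tool frame: the origin (TCP) lies at the very end of the fingers, on their centre line; the grasp point (between the pads) lies arm.grip_depth behind it (arm.grip_depth is the distance from the TCP to the grasp point, in m); z points along the fingers, y is the direction in which the jaws open and shut (so a half turn about z gives the same grasp; the last joint's range is limited). The gripper opens to 91 mm and grips with 3 to 60 N. Pads are 32 mm wide; open, the fingers measure 118 mm over their backs; the gripper's body (76 mm by 178 mm) begins 60 mm behind the grasp point.
Start: joints at [65.346, 28.281, 77.091, -0, 74.628, -5.472], TCP at [0.205, 0.59, 0.192] pointing down, gripper open.
Joint ranges: [-166.48, 166.48], [-47.26, 123.95], [12.59, 153.08], [-70.14, 250.14], [6.76, 159.57], [-176.63, 176.63]. Speed limits (degrees/s): [108.29, 108.29, 147.25, 172.46, 172.46, 172.46].

INTERFACE

Orientations are given as a 3x3 rotation matrix whose columns are the frame's x, y, z axes.
In Python, from rig import arm gives the robot as it stands. Calls block until the motion is done:
- arm.move_to(position, orientation): joint-space move of the TCP to a pose.
- arm.move_l(position, orientation=None, feed=0.15): straight line of the TCP; orientation=None keeps the orientation; feed is the mean speed in m/s.
- arm.move_joints(angles): joint-space move.
- arm.grip(opening): finger opening in m; the grip force is fixed at half the most; returns when the fingers have stopped.
- arm.sleep(seconds).
- arm.solve_ik(position, orientation): joint angles nearest the present ones, or None.
- arm.snapshot(name): name is "scene" or "top" or "wrist"; returns the picture (420x560x3 uint8, red, green, blue); there is no depth.
- arm.get_calibration(name): a dict with "intrinsics" (3x3 intrinsics, pixels), "cam_to_world" (4x4, takes a point from camera to world coordinates). Camera axes: x right, y down, z forward; pixel columns grow to the right and rows downward; lengths in m; the calibration is good to about 2 mm. The wrist camera is an equidistant fisheye: a pixel r from the principal point sees the ray r / f radians off the axis. A picture is of the moment at which its call begins: read the wrist's pose just before it. get_calibration takes no time and is no camera call; for the wrist camera it gives the pose at the moment of the call.
A pose or a line that the arm cannot do raises arm.Unreachable and nothing moves.
- arm.sign_off(): hands the job in, once; it reports no verdict.
Readings, each from a call of its own:
- arm.current_t(): time.
- arm.current_joint_positions(): joint angles.
- arm.current_dq(): joint speeds.
- arm.current_tau(): joint torques, N m.
- arm.current_ee_pos(): TCP position.
- arm.current_tool_rot(): TCP orientation.
- arm.current_force(): force on the tool from outside, world axes, zero at the start.
- arm.current_torque(): the same for the moment, N m.
- arm.current_width(): finger opening in m.
Only numpy, scipy, OpenCV 4.12 (cv2) and the standard library are available. Lean on these libraries where they do the work, as an engineer would, in place of code of your own. Each camera call takes 0.05 s, during which the arm holds its last target.

TASK

With the fingertips only, push the teal-faced printing block along its channel until it is fully home against the end stop of the plywood jig, then push the red clamp lever over past its dead point until it snaps into lock and the rubber pad holds the block down. Only push, never lift or carry the block; leave the ink pots, bottles and tools around the jig where they are.

Things in the scene. Friction and masses are not known exactly. Their poses are not given: they have to be found in the camera images.
- jig: Fixed plywood jig, plate 150 (x) x 310 (y) x 12 mm, y -170 to +140 mm. Origin on the table surface, under the channel's centre line; plate top 12 mm above it. The block is pushed along +y between two dark rails (inner faces x +-37 mm, 10 mm high above the plate, y -120 to +40 mm; open at the -y end) to the dark end stop: face at y +40 mm, top 30 mm above the table.
- clamp_hinge (a point): Hinge of the steel toggle clamp (lever and clamp arm) behind the end stop: jig x 0, y +85 mm, 60 mm above the table; the hinge axis is the jig's x axis. The clamp's foot and cheeks take up y 60 to 120 mm and x +-25 mm. Axes as the jig's.
- block_center (a point): Centre (half-way up) of the loose printing block: wood with a teal face, 70 (x) x 100 (y) x 24 mm high, 0.1 to 0.18 kg, lying on the plate between the rails with 2 mm play on each side. It starts 30 to 60 mm short of the stop; fully home, its centre is at jig y -10 mm and its near (-y) face at y -60 mm. Axes parallel to the jig's within 3 degrees.
- clamp_lever (a joint): Clamp lever angle (rad). 0: open, leaning 32 degrees to the jig's +y side, as at the start. Grows as the lever is pushed up and over towards -y: upright 0.55, dead point 0.95, locked at its stop 1.2, leaning 37 degrees to -y. A spring resists (about 6 to 10 N at 70 mm from the hinge, most near 0.65); released short of the dead point it goes back, past it it jumps to 1.2 by itself.
- lever_tip (a point): Outer end of the lever, 110 mm from its hinge. The lever is a bar in the jig's y-z plane at x 0; its outer 62 mm is a red grip 22 mm wide (x), 16 mm thick. At joint 0 this end is at jig y +142 mm, 154 mm above the table; at its highest 170 mm, locked 148 mm. Push on the side facing +y, which is free.
- clamp_pad: Black rubber pad, 20 mm across, on the end of the clamp arm; origin on the arm, 27 mm above the pad's face and 70 mm from the hinge. Raised (arm about 70 degrees up) while the clamp is open; locked, it comes down at jig x 0, y +15 mm and presses on the block with about 6 N through its own spring. Moved by the lever only.
- pot_orange: Loose closed white ink pot with orange lid, 60 mm wide at the lid, 45 mm high, origin at the underside; leave alone.
- pot_blue: Loose closed white ink pot with blue lid, 60 mm wide at the lid, 45 mm high, origin at the underside; leave alone.
- ink_jar: Loose amber jar with black cap, 60 mm wide, 62 mm high, origin at the underside; leave alone.
- brush: Loose brush with wooden handle, 160 mm long, lying on the table along its own x axis; leave alone.
- ink_knife: Loose ink spatula, 190 mm long, lying on the table along its own x axis; leave alone.
- spray_bottle: Loose lilac bottle, 68 mm wide, 190 mm high, origin at the underside; leave alone.
- brush_mug: Loose blue mug, 76 mm wide, 90 mm high, origin at the underside; leave alone.

How it is judged:
By the outcome, as a careful person would: the job done as asked, in the order asked, and still so for the second after the job is handed in, with the robot touching nothing.
It also fails if it takes over 48 s, if anything falls off the work surface, if the arm or the gripper's body presses on something with over 40 N, if the wrist force passes 120 N, or if a joint passes its speed limit or range.

## Working session

There is one attempt and no reset: what is moved stays moved. The work goes in short steps, each a Python script; the robot and the scene stay as the last script left them, time stands still between calls to the robot, and variables do not carry over. Pictures are saved under pics/ and viewed, and the job is handed in when it is done.

```bash
mkdir -p pics; ls; python3 - <<'E'
from rig import arm
import cv2,numpy as np
np.set_printoptions(precision=4,suppress=True)
for n in ["scene","top","wrist"]:
    c=arm.get_calibration(n); im=arm.snapshot(n)
    cv2.imwrite(f"pics/{n}0.png",im[:,:,::-1]); print(n,c["intrinsics"],c["cam_to_world"])
print(arm.current_t(),arm.grip_depth)
E
```

```text
pics
scene [[382.5837   0.     280.6343]
 [  0.     382.5837 209.7967]
 [  0.       0.       1.    ]] [[ 0.5729  0.4837 -0.6617  1.3094]
 [ 0.8196 -0.336   0.464  -0.5478]
 [ 0.0021 -0.8082 -0.5889  0.7739]
 [ 0.      0.      0.      1.    ]]
top [[434.596    0.     282.2211]
 [  0.     434.596  208.5015]
 [  0.       0.       1.    ]] [[ 0.0329 -0.9768  0.2114  0.2936]
 [-0.9994 -0.0335  0.0006  0.0008]
 [ 0.0065 -0.2113 -0.9774  1.3862]
 [ 0.      0.      0.      1.    ]]
wrist [[325.1923   0.     276.2478]
 [  0.     325.1923 207.1525]
 [  0.       0.       1.    ]] [[ 0.3284  0.9032  0.2765  0.1259]
 [ 0.9445 -0.3134 -0.098   0.6179]
 [-0.0018  0.2934 -0.956   0.3839]
 [ 0.      0.      0.      1.    ]]
0.15 0.0188
```

View pics/scene0.png

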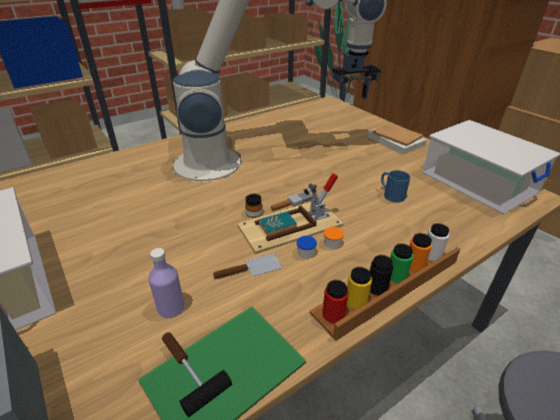

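View pics/top0.png

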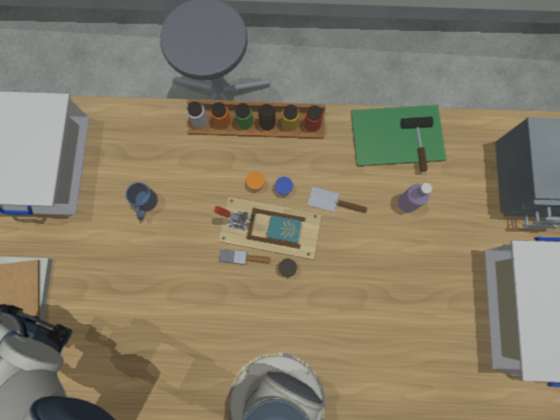

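View pics/wrist0.png

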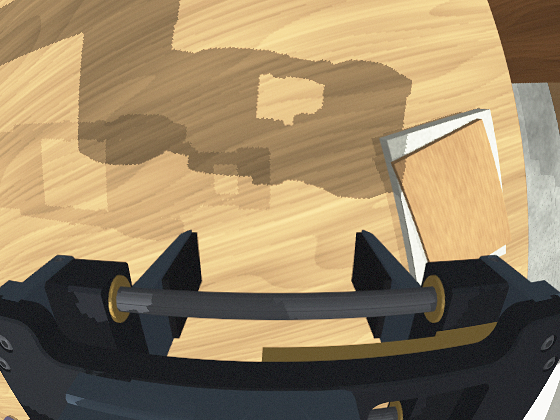

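The jig is near top (270,228). The lever is at left (222,212), which is world +y. I'll zoom in.

```bash
cat > h.py <<'E'
import cv2,numpy as np
np.set_printoptions(precision=4,suppress=True)
def ray(c,uv):
    K=c["intrinsics"];T=c["cam_to_world"]
    d=T[:3,:3]@np.array([(uv[0]-K[0,2])/K[0,0],(uv[1]-K[1,2])/K[1,1],1]);return T[:3,3],d
def onz(c,uv,z):
    o,d=ray(c,uv);return o+d*(z-o[2])/d[2]
def proj(c,p):
    K=c["intrinsics"];T=c["cam_to_world"];q=(np.asarray(p)-T[:3,3])@T[:3,:3]
    return K[:2,:2].diagonal()*q[...,:2]/q[...,2:]+K[:2,2]
def projf(c,p):
    K=c["intrinsics"];T=c["cam_to_world"];q=(np.asarray(p)-T[:3,3])@T[:3,:3]
    rr=np.linalg.norm(q[...,:2],axis=-1,keepdims=True);th=np.arctan2(rr,q[...,2:])
    return K[0,0]*th*q[...,:2]/rr+K[:2,2]
E
python3 - <<'E'
import cv2
for n,(x,y,w,h) in dict(scene=(225,165,140,105),top=(205,165,133,100)).items():
    im=cv2.imread(f"pics/{n}0.png")[y:y+h,x:x+w]
    cv2.imwrite(f"pics/{n}0z.png",cv2.resize(im,None,fx=5.7,fy=5.7,interpolation=cv2.INTER_CUBIC))
E
```

```text
(no output)
```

View pics/scene0z.png

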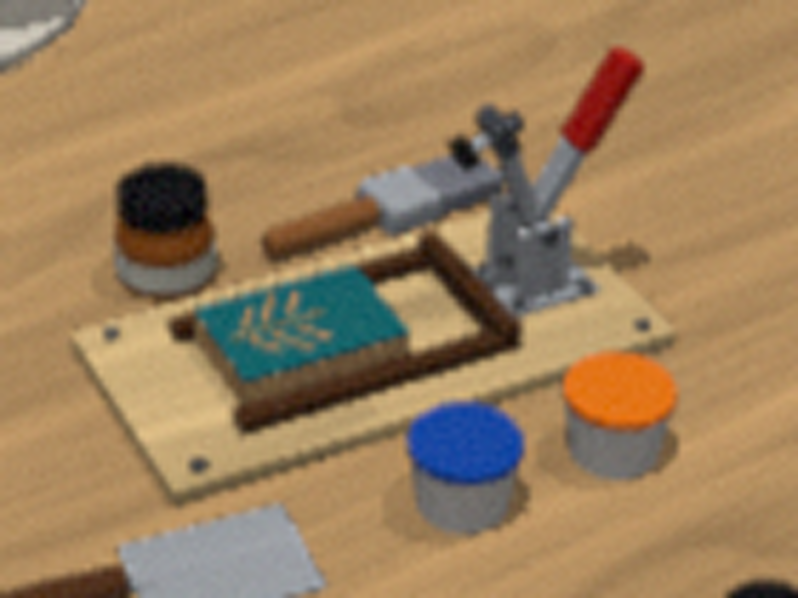

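View pics/top0z.png

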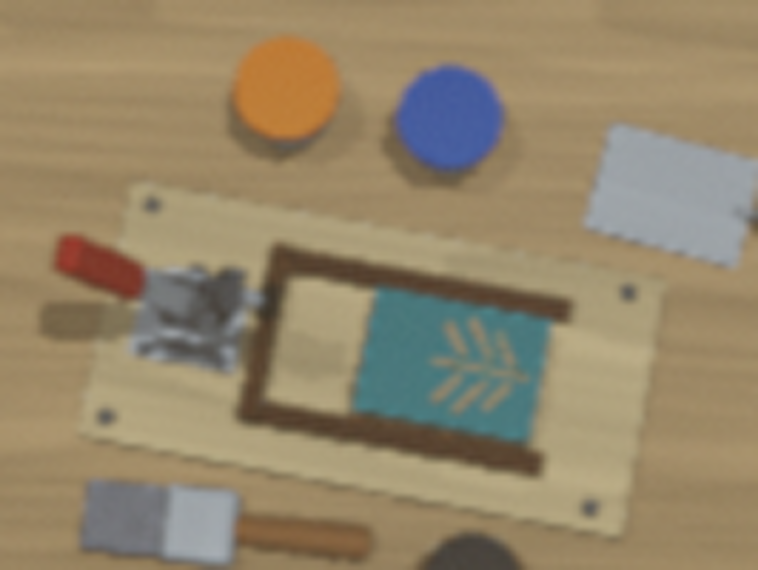

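```bash
cat > fit.py <<'E'
from h import *
from rig import arm
from scipy.optimize import least_squares
S=5.7
f=lambda p,o:(np.array(p)+.5)/S-.5+o
P=np.array([[75,140,12],[75,-170,12],[-75,-170,12],[-75,140,12]])/1000.
top=f([(130,184),(663,280),(622,538),(80,435)],(205,165))
sc=f([(673,331),(178,490),(75,343),(610,265)],(225,165))
ct,cs=arm.get_calibration("top"),arm.get_calibration("scene")
def W(v,P):
    c,s=np.cos(v[2]),np.sin(v[2]);return P@np.array([[c,s,0],[-s,c,0],[0,0,1]])+[v[0],v[1],v[3]]
def r(v,w=(1,1)): return np.r_[w[0]*(proj(ct,W(v,P))-top).ravel(),w[1]*(proj(cs,W(v,P))-sc).ravel()]
for w in [(1,1),(1,0),(0,1)]:
    s=least_squares(lambda v:np.r_[r(v,w), 0 if min(w) else 100*v[3]],[.45,0,0,0])
    print(w,s.x,np.degrees(s.x[2]),s.fun.round(2))
    if min(w): v0=s.x
J=np.array([v0[0],v0[1],v0[2]]);np.save("jig.npy",J)
def tojig(p):
    d=p-[J[0],J[1],0];c,s_=np.cos(J[2]),np.sin(J[2]);return np.array([c*d[0]+s_*d[1],-s_*d[0]+c*d[1],d[2]])
if __name__=="__main__":
    for n,c,o,pts in [("top",ct,(205,165),[(376,287),(553,318),(528,443),(352,411)]),("scene",cs,(225,165),[(408,330),(243,380),(196,307),(362,267)])]:
        q=np.array([tojig(onz(c,f(p,o),.036)) for p in pts]);print(n,q*1000,q.mean(0)*1000)
    # objects
    for n,p,z in [("orange",(288,88),.045),("blue",(450,118),.045)]:
        print(n,tojig(onz(ct,f(p,(205,165)),z))*1000)
    a=[ray(ct,f((68,252),(205,165))),ray(cs,f((624,60),(225,165)))]
    A=np.stack([a[0][1],-a[1][1]],1);t=np.linalg.lstsq(A,a[1][0]-a[0][0],rcond=None)[0]
    print("tip",*[tojig(a[i][0]+t[i]*a[i][1])*1000 for i in (0,1)])
E
python3 fit.py
```

```text
(1, 1) [ 0.535   0.0571 -0.188  -0.0141] -10.770679161081778 [ 0.87 -2.34 -0.34  1.19 -2.59  0.92 -1.78 -2.23  2.4   4.47  0.03  3.12
  1.47  0.31 -9.2  -8.2   0.  ]
(1, 0) [ 0.531   0.0537 -0.1484 -0.0051] -8.50538366601037 [ 0.26 -0.34  0.44 -0.28 -0.01  0.06 -0.68  0.52  0.    0.   -0.    0.
 -0.   -0.   -0.   -0.   -0.51]
(0, 1) [ 0.536   0.0613 -0.2563 -0.0158] -14.68472559841342 [ 0.   -0.   -0.    0.   -0.    0.   -0.   -0.    3.61  6.66 -1.49  1.15
  3.19 -1.99 -5.61 -6.94 -1.58]
top [[  31.6434  -13.4727   36.    ]
 [  36.1853 -113.1389   36.    ]
 [ -35.0297 -114.3963   36.    ]
 [ -39.0181  -16.2218   36.    ]] [ -1.5548 -64.3074  36.    ]
scene [[  31.8873  -16.5174   36.    ]
 [  34.987  -115.9711   36.    ]
 [ -34.9239 -115.2777   36.    ]
 [ -31.3603  -14.8283   36.    ]] [  0.1476 -65.6486  36.    ]
orange [130.1103  59.758   45.    ]
blue [133.1836 -32.8011  45.    ]
tip [ -7.1208 136.3719 150.5124] [ -8.4943 133.4284 149.7044]
```

```bash
sed -i 's/w\[1\]\*(proj(cs,W(v,P))-sc)/w[1]*(proj(cs,W(v,P))-sc)[:3]/' fit.py; python3 fit.py
```

```text
(1, 1) [ 0.5303  0.0537 -0.1463 -0.0035] -8.381254820323896 [ 0.11 -0.17  0.45 -0.29  0.09  0.13 -0.74  0.77  0.78  0.26 -0.04  1.16
 -0.53 -1.17  0.  ]
(1, 0) [ 0.531   0.0537 -0.1484 -0.0051] -8.50538366601037 [ 0.26 -0.34  0.44 -0.28 -0.01  0.06 -0.68  0.52  0.    0.   -0.    0.
 -0.   -0.   -0.51]
(0, 1) [ 0.5251  0.0567 -0.1398 -0.0074] -8.011378180880065 [-0.    0.   -0.    0.   -0.    0.   -0.    0.    0.22 -0.12  0.23  0.96
 -0.46 -1.13 -0.74]
top [[  35.2401  -10.7171   36.    ]
 [  35.6228 -110.486    36.    ]
 [ -35.5827 -108.7733   36.    ]
 [ -35.4746  -10.5179   36.    ]] [ -0.0486 -60.1235  36.    ]
scene [[  35.3568  -13.7693   36.    ]
 [  34.3075 -113.2658   36.    ]
 [ -35.5137 -109.6583   36.    ]
 [ -27.7653   -9.4448   36.    ]] [  1.5963 -61.5345  36.    ]
orange [136.6744  58.3447  45.    ]
blue [135.8861 -34.262   45.    ]
tip [  2.7567 140.6134 150.5124] [  1.2618 137.7297 149.7044]
```

Jig: (0.530, 0.054), yaw −8.4°. The block's near face is at about jig y −110, roughly 50 mm short of the stop. Next I'll raise the arm, close the fingers and go behind the block.

```bash
cat >> h.py <<'E'
import os
if os.path.exists("jig.npy"):
    J=np.load("jig.npy");c_,s_=np.cos(J[2]),np.sin(J[2])
    RJ=np.array([[c_,-s_,0],[s_,c_,0],[0,0,1]])
    def w(x,y,z): return RJ@(np.array([x,y,z])/1000.)+[J[0],J[1],0]
    def tj(p): return (np.asarray(p)-[J[0],J[1],0])@RJ*1000
    def R(sg): # tool y along sg*jig x, z down
        y=RJ[:,0]*sg;z=np.array([0,0,-1.]);return np.stack([np.cross(y,z),y,z],1)
E
python3 - <<'E'
from h import *
from rig import arm
T=arm.get_calibration("wrist")["cam_to_world"]
print("cam in tool",arm.current_tool_rot().T@(T[:3,3]-arm.current_ee_pos()))
print(arm.current_tool_rot())
for sg in (1,-1):
    for p in [(0,-145,100),(0,-76,21),(0,190,132),(0,66,137)]: print(sg,arm.solve_ik(w(*p),R(sg)))
E
```

```text
cam in tool [ 0.0841  0.0001 -0.1927]
[[-0.9445  0.3286 -0.0004]
 [ 0.3286  0.9445 -0.0008]
 [ 0.0001 -0.0009 -1.    ]]
1 [-16.6142  26.3975  98.4289  -0.      55.1736  -8.2329]
1 [ -8.9529  33.7303 101.8509  -0.      44.4188  -0.5717]
1 [17.7956 30.4231 83.6351 -0.     65.9418 26.1769]
1 [ 6.2432 26.0423 91.2323 -0.     62.7254 14.6245]
-1 [-16.6142  26.3975  98.4289  -0.      55.1736 171.7671]
-1 None
-1 [  17.7956   30.4231   83.6351   -0.       65.9418 -153.8231]
-1 [   6.2432   26.0423   91.2323   -0.       62.7254 -165.3755]
```

```bash
python3 - <<'E'
from h import *
from rig import arm
p=arm.current_ee_pos(); arm.move_l([p[0],p[1],.30],feed=.25)
arm.grip(0.0)
arm.move_to(w(0,-150,260),R(1))
print(arm.current_t(),arm.current_width(),tj(arm.current_ee_pos()))
cv2.imwrite("pics/w1.png",arm.snapshot("wrist")[:,:,::-1])
arm.move_l(w(0,-150,60),feed=.2)
print(arm.current_t(),tj(arm.current_ee_pos()),arm.current_force())
c=arm.get_calibration("wrist")
print(projf(c,np.array([w(x,y,12) for x in(-75,75) for y in(-170,140)]+[w(x,-110,36) for x in(-35,35)]+[w(0,142,154)])))
cv2.imwrite("pics/w2.png",arm.snapshot("wrist")[:,:,::-1])
E
```

```text
4.75 0.0005681508778910326 [   0.1059 -149.3926  260.0249]
5.95 [   0.5505 -150.0215   60.7627] [ 0.0584 -0.6253 -0.6428]
[[ 185.5554  241.0694]
 [ 186.7029 -113.1908]
 [ 366.7229  241.0296]
 [ 365.8084 -113.0225]
 [ 225.2308  174.786 ]
 [ 327.1979  174.789 ]
 [ 276.6886 -255.9336]]
```

View pics/w2.png

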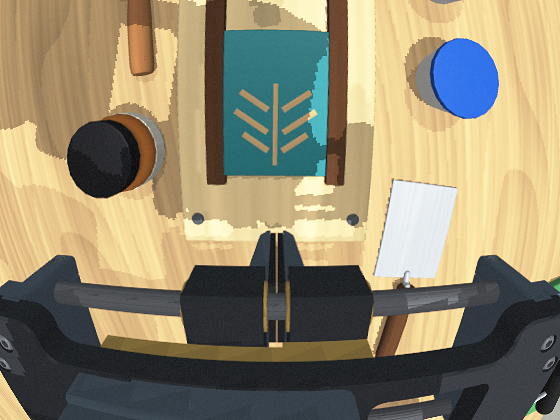

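Projection agrees: the predicted near block corners (225,175) and (327,175) match the image, as do the plate corners. I'll descend and push, watching the force.

```bash
python3 - <<'E'
from h import *
from rig import arm
arm.move_l(w(0,-150,21),feed=.1)
F0=arm.current_force()@RJ; print(arm.current_t(),tj(arm.current_ee_pos()),F0)
def push(y,feed):
    arm.move_l(w(0,y,21),feed=feed)
    F=arm.current_force()@RJ-F0; print(y,round(arm.current_t(),2),tj(arm.current_ee_pos()).round(1),F.round(2)); return F
push(-130,.08);push(-115,.05);push(-95,.05);push(-84,.04)
y=-84
while y>-66:
    y+=1.5
    F=push(y,.03)
    if abs(F[1])>8: break
cv2.imwrite("pics/w3.png",arm.snapshot("wrist")[:,:,::-1])
c=arm.get_calibration("wrist")
print(projf(c,np.array([w(x,y,36) for x in(-35,35) for y in(-60,40)]+[w(x,y,30) for x in(-37,37) for y in(40,)])))
E
```

```text
6.5417 [   0.1449 -150.0267   21.3344] [-0.636   0.211  -0.7316]
-130 6.94 [   0.1 -129.3   21.3] [1.02 0.36 1.26]
-115 7.39 [  -0.  -114.8   21. ] [ 0.47 -0.6   1.75]
-95 7.94 [ -0.  -94.8  21. ] [ 0.61 -0.57  0.23]
-84 8.37 [ -0.  -83.8  21. ] [1.77 0.5  0.99]
[[217.213  215.4751]
 [212.8261  39.6681]
 [337.2759 215.5199]
 [341.9842  39.8798]
 [211.3428  42.0308]
 [343.3869  42.2401]]
```

View pics/w3.png

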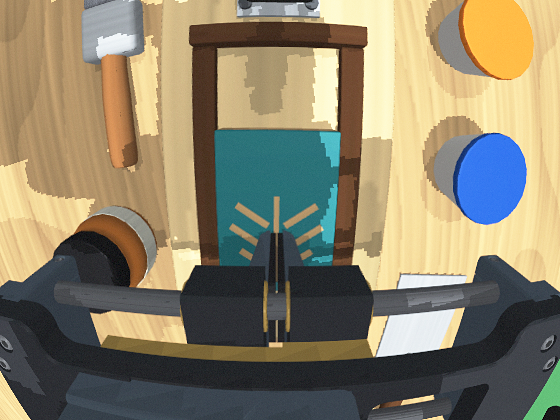

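```bash
python3 - <<'E'
from h import *
from rig import arm
c=arm.get_calibration("wrist")
print("tcp",projf(c,arm.current_ee_pos()))
for y in range(-40,20,5): print(y,projf(c,w(-35,y,36))[1].round(1),end="; ")
print()
for dz in (0,20,40): print(projf(c,np.array([w(0,-84+16,21+dz),w(0,-84-16,21+dz)])))
im=arm.snapshot("scene");cv2.imwrite("pics/s3.png",cv2.resize(im[130:270,200:380,::-1],None,fx=4.4,fy=4.2,interpolation=cv2.INTER_CUBIC))
E
```

```text
tcp [277.1226 243.3748]
-40 181.9; -35 173.3; -30 164.5; -25 155.7; -20 146.8; -15 137.9; -10 128.9; -5 119.9; 0 110.8; 5 101.8; 10 92.8; 15 83.8; 
[[277.189  220.0539]
 [277.1153 265.4466]]
[[277.2875 231.6874]
 [277.1972 280.4463]]
[[277.4071 245.9138]
 [277.2935 298.2936]]
```

View pics/s3.png

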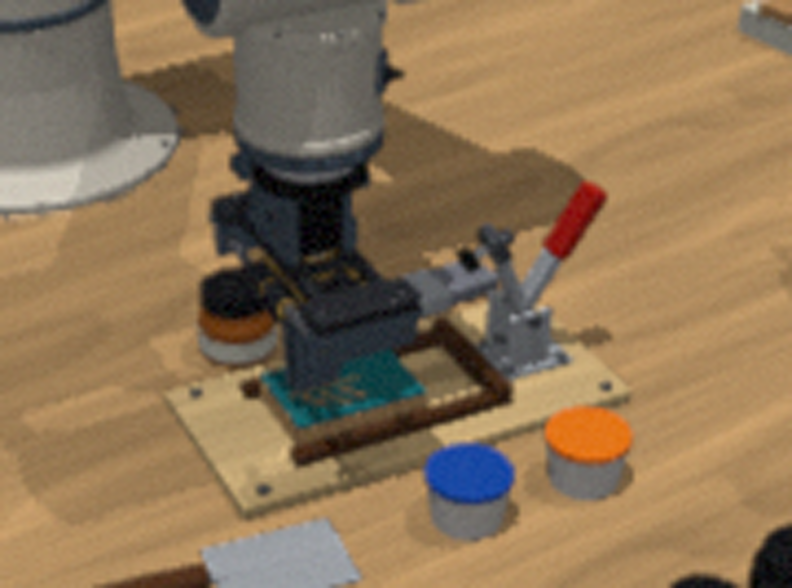

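```bash
python3 - <<'E'
from h import *
from rig import arm
c=arm.get_calibration("scene")
print("tcp scene",projf and proj(c,arm.current_ee_pos()), (proj(c,arm.current_ee_pos())-[200,130])*[4.4,4.2])
for y in (-110,-10): print(y,(proj(c,np.array([w(-35,y,36),w(35,y,36)]))-[200,130])*[4.4,4.2])
print(arm.current_joint_positions(),arm.current_force(),arm.current_torque(),tj(arm.current_ee_pos()),arm.current_tool_rot())
im=cv2.imread("pics/w3.png");cv2.imwrite("pics/w3z.png",cv2.resize(im[100:300,160:400],None,fx=3.3,fy=3,interpolation=cv2.INTER_CUBIC))
E
```

```text
tcp scene [271.12   226.1489] [312.928  403.8254]
-110 [[259.3402 371.9706]
 [300.4715 424.5391]]
-10 [[382.4697 337.2623]
 [427.545  386.7808]]
[ -9.8446  33.6897 101.9629  -0.002   44.3466  -1.4656] [ 0.0966  0.2117 -0.6968] [-0.0456  0.0358 -0.0202] [ -0.0062 -84.0378  21.0049] [[ 0.1457  0.9893  0.    ]
 [ 0.9893 -0.1457 -0.    ]
 [-0.      0.     -1.    ]]
```

View pics/w3z.png

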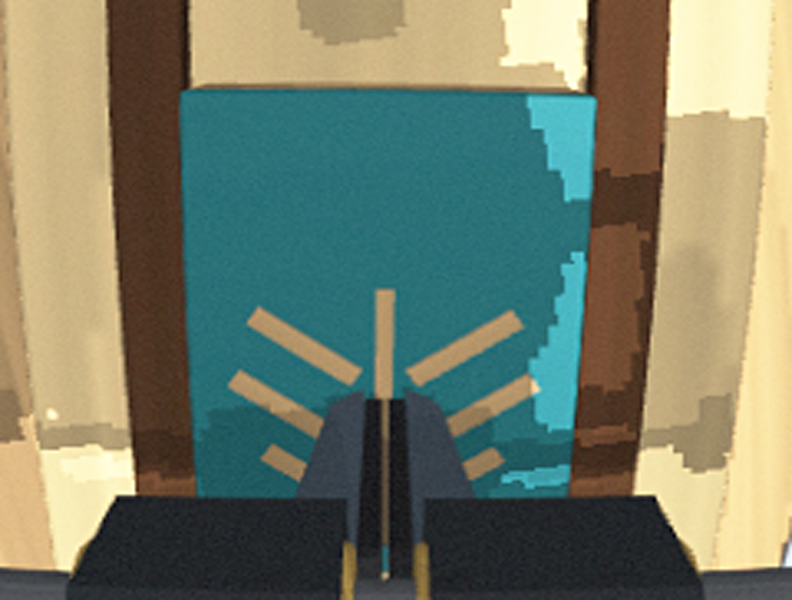

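The block has not moved, with its far edge still at jig y −10 (row 129). Teal shows through the gap between the fingers, so the real fingertips are passing above it at commanded z 21. I'll lift, back off and measure the true tip height.

```bash
python3 - <<'E'
from h import *
from rig import arm
arm.move_l(w(0,-84,50),feed=.2)
arm.move_l(w(0,-150,50),feed=.25)
c=arm.get_calibration("scene");im=arm.snapshot("scene")
o=[205,140]
print("tcp",arm.current_ee_pos(),(proj(c,arm.current_ee_pos())-o)*6,arm.current_t())
for dz in (0,10,20,30): print(dz,[((proj(c,w(x,y,50+dz))-o)*6).round(0) for x in(-13.5,13.5) for y in (-166,-134)])
cv2.imwrite("pics/s4.png",cv2.resize(im[140:240,205:335,::-1],None,fx=6,fy=6,interpolation=cv2.INTER_CUBIC))
im=arm.snapshot("wrist");cv2.imwrite("pics/w4.png",cv2.resize(im[190:340,180:380,::-1],None,fx=4,fy=4,interpolation=cv2.INTER_CUBIC))
E
```

```text
tcp [ 0.508  -0.0947  0.0494] [278.2924 508.6359] 9.225
0 [array([239., 502.]), array([297., 485.]), array([260., 532.]), array([318., 514.])]
10 [array([238., 487.]), array([296., 470.]), array([259., 516.]), array([318., 499.])]
20 [array([237., 471.]), array([296., 454.]), array([258., 501.]), array([317., 483.])]
30 [array([236., 455.]), array([295., 438.]), array([257., 485.]), array([316., 467.])]
```

View pics/s4.png

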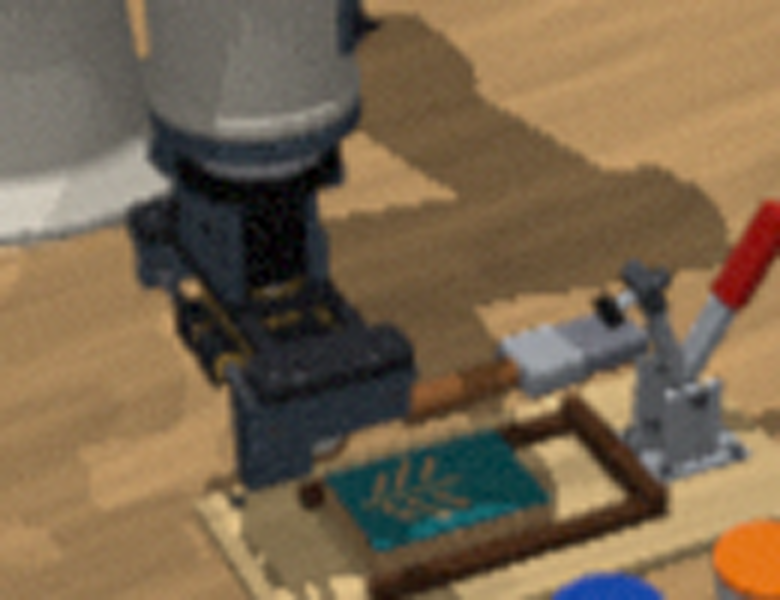

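View pics/w4.png

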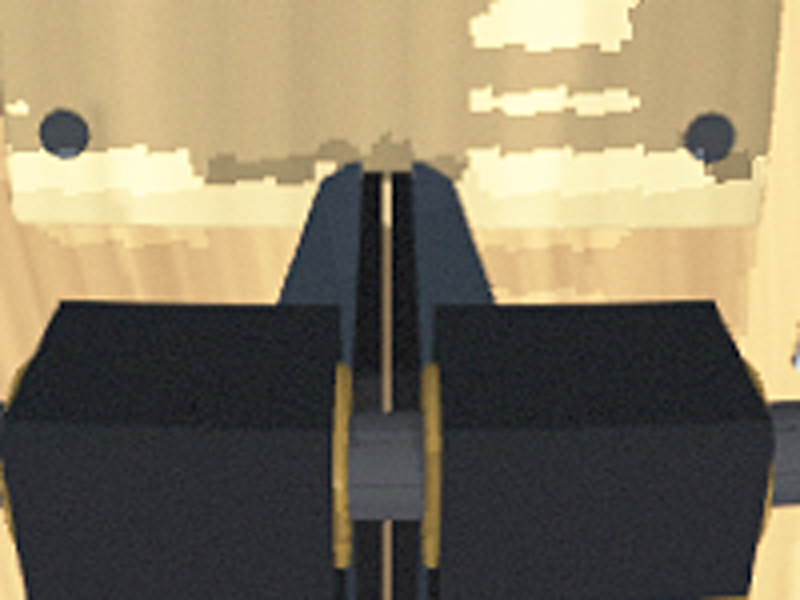

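Both views agree that the real fingertips sit about 20 mm behind the reported TCP. In the scene view the bottom edge is at (245,488)–(312,470), matching dz≈20; in the wrist view the row is 232 against a predicted 231.7. I'll descend in small force-checked steps to TCP z≈3, which puts the tips at about 22.

```bash
python3 - <<'E'
from h import *
from rig import arm
arm.move_l(w(0,-150,21),feed=.15); arm.sleep(.1)
F0=arm.current_force()@RJ
for z in (16,12,9,6,3):
    arm.move_l(w(0,-150,z),feed=.04)
    F=arm.current_force()@RJ-F0; print(z,tj(arm.current_ee_pos()).round(1),F.round(2))
    if F[2]>5: break
arm.sleep(.1);F0=arm.current_force()@RJ
def push(y,feed):
    arm.move_l(w(0,y,z),feed=feed)
    F=arm.current_force()@RJ-F0; print(y,round(arm.current_t(),2),tj(arm.current_ee_pos()).round(1),F.round(2)); return F
for y in (-130,-120,-110): push(y,.06)
cv2.imwrite("pics/w5.png",arm.snapshot("wrist")[:,:,::-1])
c=arm.get_calibration("wrist")
for y in range(-20,10,5): print(y,projf(c,w(-35,y,36))[1].round(1),end="; ")
E
```

```text
16 [  -0.  -150.    16.1] [-0.5  -1.24  0.39]
12 [  -0.2 -150.    11.8] [-0.28 -0.5  -0.1 ]
9 [  -0.1 -150.     8.8] [-0.15  0.28 -0.09]
6 [  -0.1 -150.     5.8] [ 1.21  1.45 -0.4 ]
3 [  -0.1 -150.     2.8] [-0.25 -0.08  0.17]
-130 11.57 [   0.  -129.6    3. ] [0.69 0.71 0.23]
-120 11.89 [  -0.  -119.7    3. ] [ 0.69 -0.09 -0.29]
-110 12.21 [  -0.  -109.6    3. ] [-0.99 -0.74 -0.16]
-20 99.2; -15 89.2; -10 79.3; -5 69.4; 0 59.6; 5 49.8;
```

View pics/w5.png

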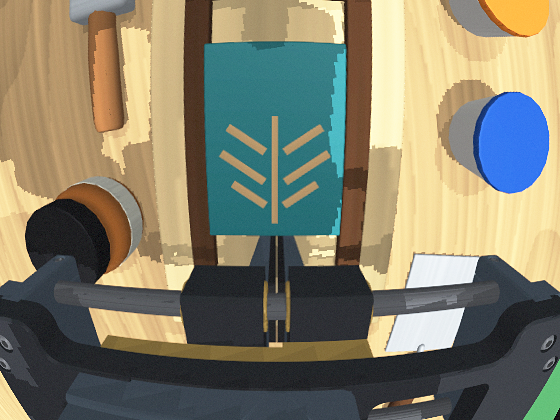

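The block now moves; its far edge is at row 43, jig y≈+8. I'll push on until it meets the stop.

```bash
python3 - <<'E'
from h import *
from rig import arm
z=3
F0=np.array([0,0,0])
def push(y,feed):
    arm.move_l(w(0,y,z),feed=feed)
    F=arm.current_force()@RJ; print(y,round(arm.current_t(),2),tj(arm.current_ee_pos()).round(1),F.round(2)); return F
push(-84,.05);y=-84
while y<-66:
    y+=1.5
    F=push(y,.02)
    if abs(F[1])>8: break
cv2.imwrite("pics/w6.png",arm.snapshot("wrist")[:,:,::-1])
E
```

```text
-84 12.93 [ -0.  -83.9   3. ] [ 0.62 -0.12 -0.74]
-82.5 13.18 [  0.  -82.6   3. ] [ 0.18 -0.84  0.58]
-81.0 13.43 [  0. -81.   3.] [ 0.43 -0.79 -0.02]
-79.5 13.68 [  0.  -79.4   3. ] [0.38 0.17 0.47]
-78.0 13.93 [ -0.2 -78.    3. ] [-0.7  -1.54  0.73]
-76.5 14.18 [ -0.5 -77.8   3. ] [ -3.28 -18.05   3.35]
```

View pics/w6.png

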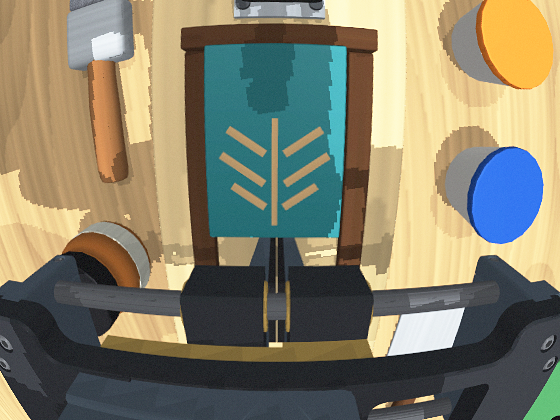

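The block is home: its far edge meets the stop at row 45 and the force jumped to 18 N. I'll retreat and go round above to the lever's +y side.

```bash
python3 - <<'E'
from h import *
from rig import arm
arm.move_l(w(0,-140,3),feed=.15)
cv2.imwrite("pics/w7.png",arm.snapshot("wrist")[:,:,::-1])
c=arm.get_calibration("wrist");print(projf(c,np.array([w(-35,-60,36),w(35,-60,36)])))
arm.move_l(w(0,-150,230),feed=.3)
arm.move_l(w(0,205,230),feed=.3)
arm.move_l(w(0,205,120),feed=.2)
print(arm.current_t(),tj(arm.current_ee_pos()))
o=[225,140];c=arm.get_calibration("scene");im=arm.snapshot("scene")
cv2.imwrite("pics/s8.png",cv2.resize(im[100:240,225:405,::-1],None,fx=4.4,fy=4.2,interpolation=cv2.INTER_CUBIC))
cv2.imwrite("pics/w8.png",arm.snapshot("wrist")[:,:,::-1])
E
```

```text
[[206.5544 120.3661]
 [348.5398 120.4922]]
17.7917 [  0.7002 204.8226 121.0328]
```

View pics/w7.png

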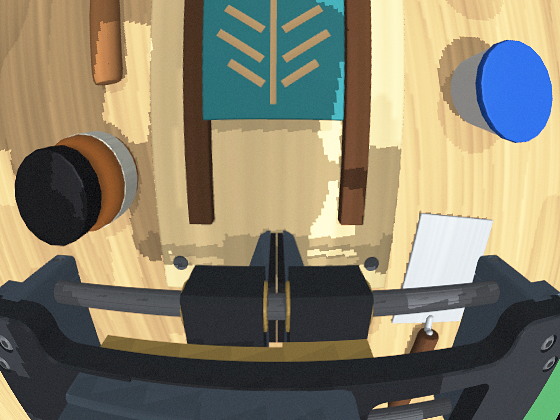

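View pics/s8.png

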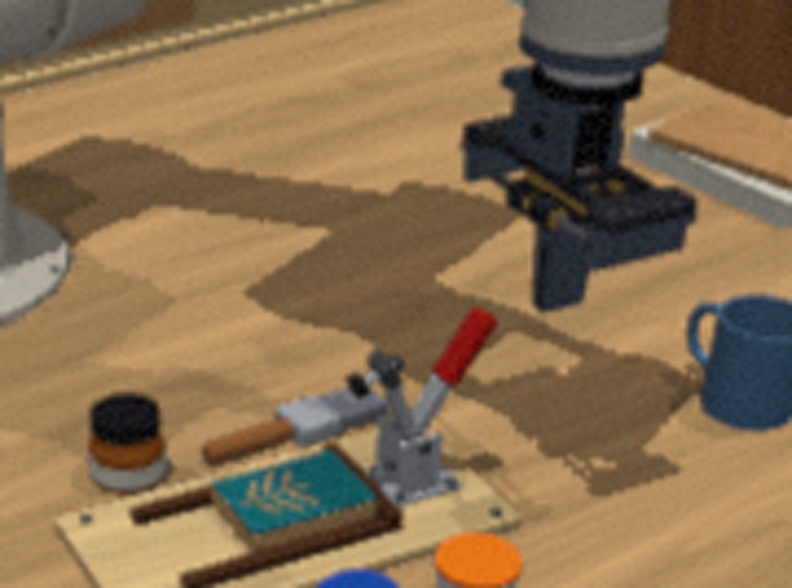

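View pics/w8.png

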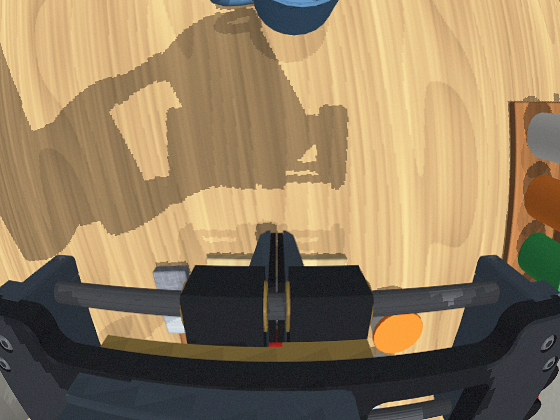

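The block stayed home after release: its near edge is at row 119.5, against 120.4 predicted. The fingers are on the lever's +y side, so I'll push the lever, watching the force.

```bash
python3 - <<'E'
from h import *
from rig import arm
F0=arm.current_force()@RJ
def push(y,feed):
    arm.move_l(w(0,y,120),feed=feed)
    F=arm.current_force()@RJ-F0; print(y,round(arm.current_t(),2),tj(arm.current_ee_pos()).round(1),F.round(1)); return F
for y in (175,165,155,140): 
    if np.abs(push(y,.08)).max()>25: break
im=arm.snapshot("scene")
cv2.imwrite("pics/s9.png",cv2.resize(im[100:240,225:405,::-1],None,fx=4.4,fy=4.2,interpolation=cv2.INTER_CUBIC))
E
```

```text
175 18.42 [  0.1 174.6 120.2] [-0.1 -0.5  0.6]
165 18.69 [  0.1 165.  120.1] [ 0.6  2.3 -0.4]
155 18.97 [  0.4 155.3 120.3] [0.4 5.2 1.3]
140 19.3 [  0.4 140.3 120.3] [0.8 5.3 0.4]
```

View pics/s9.png

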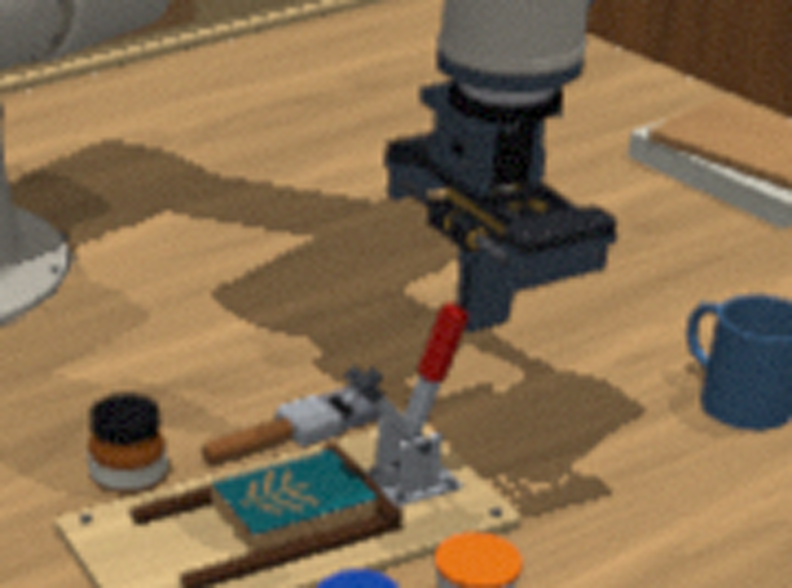

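The lever is following the finger (tip at (455,312)) with a 5 N reaction. I'll continue.

```bash
python3 - <<'E'
from h import *
from rig import arm
def push(y,feed):
    arm.move_l(w(0,y,120),feed=feed)
    F=arm.current_force()@RJ; print(y,round(arm.current_t(),2),tj(arm.current_ee_pos()).round(1),F.round(1)); return F
for y in (120,105,95,88,82,77,73,70):
    if np.abs(push(y,.06)).max()>25: break
im=arm.snapshot("scene")
cv2.imwrite("pics/s10.png",cv2.resize(im[100:240,225:405,::-1],None,fx=4.4,fy=4.2,interpolation=cv2.INTER_CUBIC))
E
```

```text
120 19.83 [  0.4 120.5 120.4] [0.1 6.4 3.6]
105 20.23 [  0.5 105.7 120.5] [0.3 8.1 5.6]
95 20.55 [  0.4  95.4 120.3] [0.5 5.4 3.7]
88 20.82 [  0.2  88.2 120. ] [ 1.4  3.8 -0.8]
82 21.07 [ -0.1  81.9 119.9] [0.9 2.7 0.2]
77 21.32 [ -0.2  76.7 119.9] [-0.5  0.5 -0.2]
73 21.57 [ -0.   72.8 120. ] [-0.3  0.8 -0.7]
70 21.82 [ -0.   69.9 120. ] [-0.3  0.   0.8]
```

View pics/s10.png

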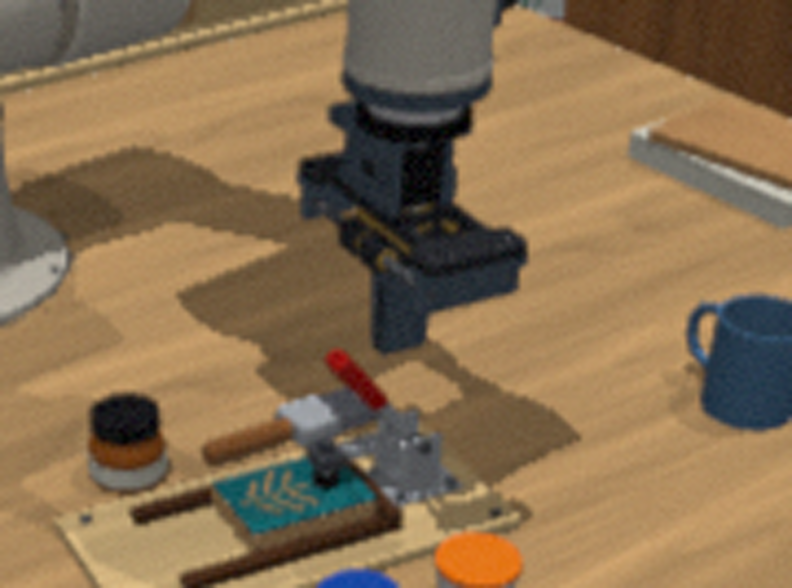

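The lever snapped over (tip at (335,357)) and the pad is down on the block at (325,480). I'll retreat upward and check.

```bash
python3 - <<'E'
from h import *
from rig import arm
arm.move_l(w(0,150,125),feed=.2)
arm.move_l(w(0,220,260),feed=.3)
arm.sleep(.3)
print(arm.current_t(),arm.current_force())
for n,(x,y) in dict(scene=(225,165),top=(205,165)).items():
    c=arm.get_calibration(n)
    print(n,"tip locked pred",(proj(c,w(0,85-66,148))-[x,y])*5.7,"block top corners",((proj(c,np.array([w(a,b,36) for a in(-35,35) for b in(-60,40)]))-[x,y])*5.7).round(0).tolist())
    im=arm.snapshot(n)[y:y+105,x:x+140,::-1]
    cv2.imwrite(f"pics/{n}11.png",cv2.resize(im,None,fx=5.7,fy=5.7,interpolation=cv2.INTER_CUBIC))
E
```

```text
23.375 [-0.2715 -0.6014  0.0072]
scene tip locked pred [433.3978 109.9729] block top corners [[274.0, 281.0], [429.0, 236.0], [330.0, 351.0], [490.0, 301.0]]
top tip locked pred [299.1715 297.8455] block top corners [[438.0, 424.0], [260.0, 392.0], [461.0, 301.0], [284.0, 269.0]]
```

View pics/scene11.png

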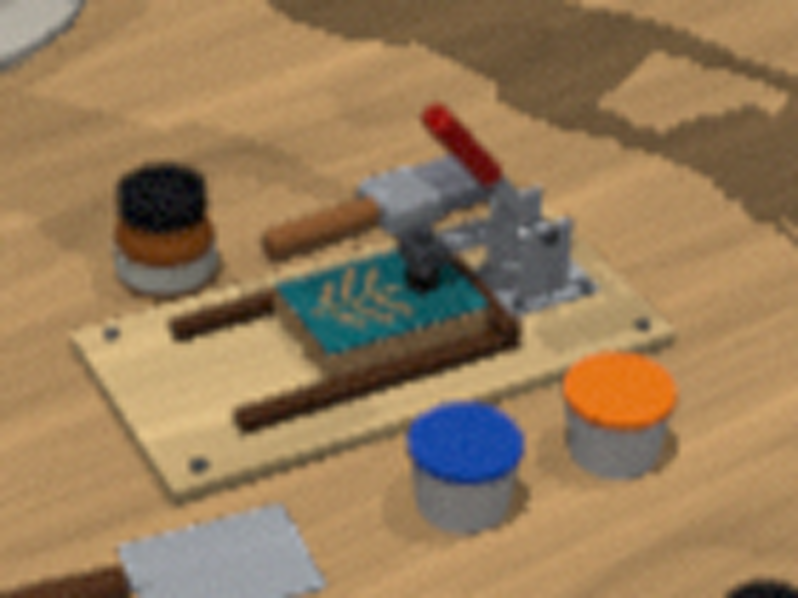

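View pics/top11.png

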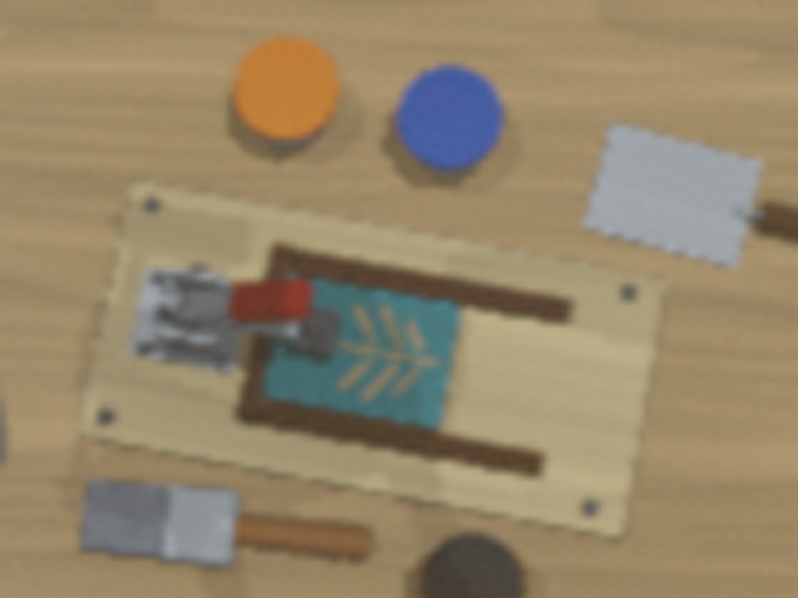

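The lever tip is at (433,112), against (433,110) predicted for locked. The block corners match the home position, and the pots, brush and knife haven't moved. Handing in.

```bash
python3 -c "
from rig import arm
print(arm.current_width(),arm.current_t());arm.sign_off()"
```

```text
0.00017525815998376167 23.475
the job is handed in; nothing more can be done
```

I pushed the block home against the end stop with the closed fingertips. I then pushed the red lever over its dead point until it snapped into lock. The job was handed in at 23.5 s, with the arm clear of everything.

**Block:** the push force jumped to 18 N at the stop. After I backed off, before clamping, its near edge was within about 1 pixel of the predicted home position.

**Lever:** its end was within about 2 zoomed pixels (under half a camera pixel) of the predicted locked position. The pad is down on the block; I judged this from the pictures and did not measure its force.

**Surroundings:** the pots, jar, brush and knife look unmoved in the before and after pictures. I did not compare the bottle and mug closely, but nothing went near them.

**What disagreed:** on the first push, at a commanded height of 21 mm, the fingers passed over the block without touching it. The pictures showed the real fingertips sit about 20 mm short of the reported TCP. I lowered the arm by that amount, checking the force as it went down, and pushed again.

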